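# Ready a phono cartridge for the inspection camera

## Robot

A 7-joint arm with a two-finger parallel gripper is mounted at the origin on the work surface. World frame = base frame: x ahead of the robot, y to its left, z up, the work surface at z = 0. Lengths are in m, angles in rad, forces in N, time in s.
With the tool pointing down it reaches from about 0.35 to 0.9 m from the base axis. Payload 19.9 kg.
Tool frame: the origin (TCP) lies between the finger pads; the fingertips stand 19 mm ahead of it and the grasp point (between the pads) is the TCP; z points along the fingers, y is the direction in which the jaws open and shut (so a half turn about z gives the same grasp; the last joint's range is limited). The gripper opens to 94 mm and grips with 3 to 60 N. Pads are 16 mm wide; open, the fingers measure 119 mm over their backs; the gripper's body (75 mm by 177 mm) begins 78 mm behind the grasp point.
Start: joints at [1.294, 0.417, -0.01, 1.614, 0.005, 1.111, -0.053], TCP at [0.145, -0.608, 0.224] pointing down, gripper open.
Joint ranges: [-2.81, 2.81], [-0.39, 2.02], [-1.27, 1.25], [0.06, 2.57], [-1.19, 4.33], [0.19, 2], [-2.82, 2.82]. Speed limits (rad/s): [1.89, 1.89, 2.39, 2.39, 3.01, 3.01, 3.01].

## Interface

Orientations are given as a 3x3 rotation matrix whose columns are the frame's x, y, z axes.
In Python, from rig import robot gives the robot as it stands. Calls block until the motion is done:
- robot.move_ptp(position, orientation): joint-space move of the TCP to a pose.
- robot.move_linear(position, velocity=0.15, frame=None, threshold=None): straight line of the TCP; frame=None keeps the orientation; velocity is the mean speed in m/s. With threshold (N) it stops when the force on the tool has changed by that much, and returns True; else False.
- robot.goto_joints(angles): joint-space move.
- robot.gripper_to(opening): finger opening in m; the grip force is fixed at half the most; returns when the fingers have stopped.
- robot.pause(seconds).
- robot.ik(position, orientation): joint angles nearest the present ones, or None.
- robot.get_state(): the state.
- robot.grab_frame(name): name is "side" or "top"; returns the picture (384x512x3 uint8, red, green, blue); there is no depth.
- robot.camera_info(name): a dict with "fx", "fy", "cx", "cy" (pixels), "dist" ([k1, k2, p1, p2, k3] as OpenCV has them; the pictures are not rectified), "rvec" (rotation vector, rad) and "tvec" (3), from world to camera coordinates, as OpenCV has them. Camera axes: x right, y down, z forward; pixel columns grow to the right and rows downward; lengths in m; the calibration is good to about 2 mm. A picture is of the moment at which its call begins. camera_info takes no time and is no camera call.
A pose or a line that the arm cannot do raises robot.PlanningError and nothing moves.
- robot.sign_off(): hands the job in, once; it reports no verdict.
The state is a dict: "time": time; "qpos": joint angles; "joint_vel": joint speeds; "effort": joint torques, N m; "ee_pos": TCP position; "tool_rot": TCP orientation; "force": force on the tool from outside, world axes, zero at the start; "moment": the same for the moment, N m; "opening": finger opening in m.
Only numpy, scipy, OpenCV 4.12 (cv2) and the standard library are available. Lean on these libraries where they do the work, as an engineer would, in place of code of your own. Each camera call takes 0.05 s, during which the arm holds its last target.

## Task

Take the yellow cartridge out from under the half-open lid of the charcoal tray, set it down gently and upright in the middle of the round white pad and let go, and then shut the tray's lid fully. Last, by the ball-ended pan handle, swivel the inspection camera until it points straight at the pad and tilt its nose down to 40 degrees below level (black pointer on the red mark). Leave the grey cartridge and all the other small things where they are.

Things in the scene. Friction and masses are not known exactly. Their poses are not given: they have to be found in the camera images.
- cartridge: the yellow phono cartridge, loose, a box 30 (its x) x 18 (its y) x 18 mm high, 14 g; origin at the centre of its underside, z up. It stands on the tray's floor mat with its x axis within 0.1 rad of the tray's; it may be at the left or the right place in the tray
- spare: grey cartridge of the same size, loose, standing in the other place of the tray, 80 mm beside the yellow one; same origin and axes; must stay
- tray: charcoal open tray, fixed to the desk, 160 (x) x 200 (y) x 32 mm high, walls 5 mm, top of the floor mat 10 mm above its origin; origin at the centre of its underside, x points away from the robot to the hinge side (give or take its yaw), z up. The cartridges stand at about x = -30, y = +40 and -40 mm in its frame. The latch on its front is a look-only snap: nothing to press
- lid (a joint): angle of the tray's clear lid in rad: 0 shut, grows as it opens, end stop 0.95 (54 degrees; it opens no farther). A stiff hinge keeps it where it is left; pressing near its free edge with about 2 N moves it. Half open, it leans over the tray, so the tool has to come in slanted from the front
- lid_hinge (a point): middle of the lid's hinge line, on the far (+x) top rim of the tray, 80 mm from the tray's centre and 32 mm above its underside; axes turn with the lid: y along the hinge line, the lid is a plate 160 mm long toward this frame's -x, 200 mm wide, 6 mm thick (z 0 to 6 mm)
- lid_edge (a point): middle of the lid's free edge, on its upper face
- pad_top (a point): centre of the top of the round white inspection pad, 72 mm in diameter, 8 mm high, fixed to the desk; z up
- cam_base: fixed foot of the inspection camera: dark disc 110 mm in diameter, 16 mm high, with a 24 mm post; origin at the centre of its underside, x the direction in which the camera looks when its swivel joint is 0
- cam_swivel (a joint): swivel angle of the camera in rad about the vertical post axis, counter-clockwise from above is positive, range -1.5 to 1.5; stays where it is left (friction 0.25 N m)
- cam_head (a joint): tilt angle of the camera in rad: 0 level, positive nose down, range -0.4 to 1.1, 40 degrees = 0.698; stays where it is left (friction 0.2 N m). On both sides of the fork a white dial has a red mark at 40 degrees nose down; a black pointer on the camera turns over it
- cam_pivot (a point): where the tilt axis crosses the swivel axis, 168 mm above the desk; the axes turn with the swivel only: x horizontal in the direction the camera points, y the tilt axis, z up. The grey camera body on it is 62 x 56 x 42 mm, with a black lens barrel reaching 63 mm ahead of the pivot; the fork is 84 mm wide
- cam_ball (a point): centre of the black rubber ball, 22 mm in diameter, at the rear end of the steel pan handle (8 mm rod): 105 mm straight behind the pivot along the camera's line of sight, so it rises as the nose goes down
- headshell: small aluminium headshell, loose, about 60 x 20 x 9 mm, on the desk; bystander
- gauge: stainless alignment gauge, loose flat plate 110 x 40 x 4 mm, on the desk; bystander
- tumbler: clear glass tumbler, 72 mm in diameter, 95 mm high, on the desk; bystander
- jar: small amber jar, 48 mm in diameter, 60 mm high, on the desk; bystander
- screwdriver: small screwdriver, 110 mm, lying on the desk; bystander
- brush: small brush, 150 mm, lying on the desk; bystander
Mind the look-alikes: they are no part of the job. Of the things that look like the cam_base, the larger one is meant. What is shaped like the part that bears pad_top but pink is not meant.

How it is judged:
By the outcome, as a careful person would: the job done as asked, in the order asked, and still so for the second after the job is handed in, with the robot touching nothing.
It also fails if it takes over 67 s, if anything falls off the work surface, if the arm or the gripper's body presses on something with over 40 N, if the wrist force passes 120 N, or if a joint passes its speed limit or range.

## Working session

There is one attempt and no reset: what is moved stays moved. The work goes in short steps, each a Python script; the robot and the scene stay as the last script left them, time stands still between calls to the robot, and variables do not carry over. Pictures are saved under pics/ and viewed, and the job is handed in when it is done.

```bash
ls; mkdir -p pics; python3 - <<'E'
from rig import robot
import cv2
for n in ("side","top"):
    im=robot.grab_frame(n); cv2.imwrite(f"pics/{n}0.png",im[:,:,::-1]); 
    print(n,robot.camera_info(n))
s=robot.get_state(); print(s)
E
```

```text
pics
side {'fx': 399.4608675249253, 'fy': 399.4608675249253, 'cx': 251.27181827240318, 'cy': 187.13191978619736, 'dist': array([-0.03552279,  0.        ,  0.        ,  0.        ,  0.        ]), 'rvec': array([ 0.94425489, -2.31793791,  1.19535371]), 'tvec': array([0.38431833, 0.35946641, 0.72958851])}
top {'fx': 462.8352353638521, 'fy': 462.8352353638521, 'cx': 259.41279834166164, 'cy': 187.1746670428741, 'dist': array([0.04571021, 0.        , 0.        , 0.        , 0.        ]), 'rvec': array([ 2.14708886, -2.1612279 ,  0.15131382]), 'tvec': array([-0.04396771,  0.58315762,  1.13662892])}
{'time': 0.1, 'qpos': array([ 1.29445972,  0.41792192, -0.01029376,  1.61410349,  0.00473223,
        1.11065847, -0.05302668]), 'joint_vel': array([-0.00057643, -0.00100708,  0.00069588, -0.00093642, -0.00071405,
       -0.00021603, -0.00019998]), 'effort': array([ 7.89133919e-04, -8.52584410e+01,  6.39807880e-01, -4.26701689e+01,
       -4.89524938e-02,  1.63800828e-02,  4.23101426e-05]), 'ee_pos': array([ 0.1453343 , -0.60755594,  0.22388751]), 'tool_rot': array([[ 9.72555342e-01,  2.32671393e-01, -3.60517061e-04],
       [ 2.32671643e-01, -9.72554828e-01,  1.00629407e-03],
       [-1.16486765e-04, -1.06255877e-03, -9.99999429e-01]]), 'force': array([-0.03460653,  1.25841789,  0.28837522]), 'moment': array([-0.02753612, -0.01263333, -0.02153623]), 'opening': 0.09371587120371377}
```

View pics/side0.png

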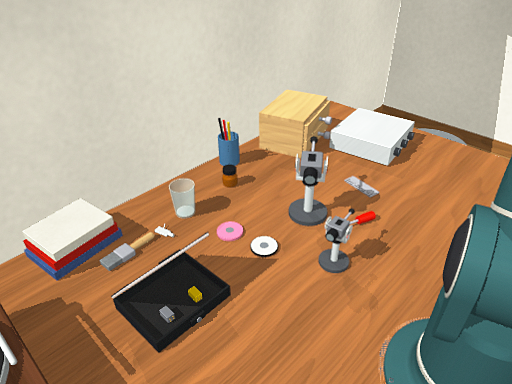

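View pics/top0.png

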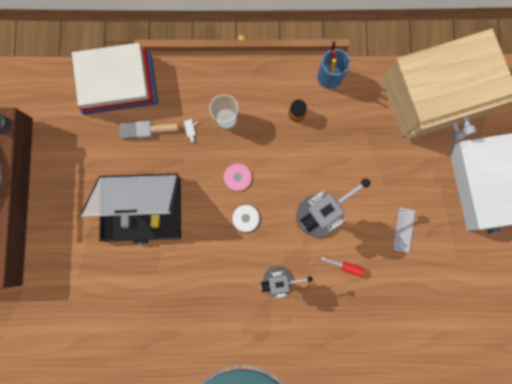

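```bash
python3 - <<'E'
import cv2
a=cv2.imread("pics/side0.png");b=cv2.imread("pics/top0.png")
cv2.imwrite("pics/s_crop.png",cv2.resize(a[100:300,0:260],None,fx=3,fy=3,interpolation=cv2.INTER_CUBIC))
cv2.imwrite("pics/s_crop2.png",cv2.resize(a[80:280,250:510],None,fx=3,fy=3,interpolation=cv2.INTER_CUBIC))
cv2.imwrite("pics/t_crop1.png",cv2.resize(b[60:260,60:320],None,fx=3,fy=3,interpolation=cv2.INTER_CUBIC))
cv2.imwrite("pics/t_crop2.png",cv2.resize(b[60:260,250:510],None,fx=3,fy=3,interpolation=cv2.INTER_CUBIC))
E
```

```text
(no output)
```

View pics/s_crop.png

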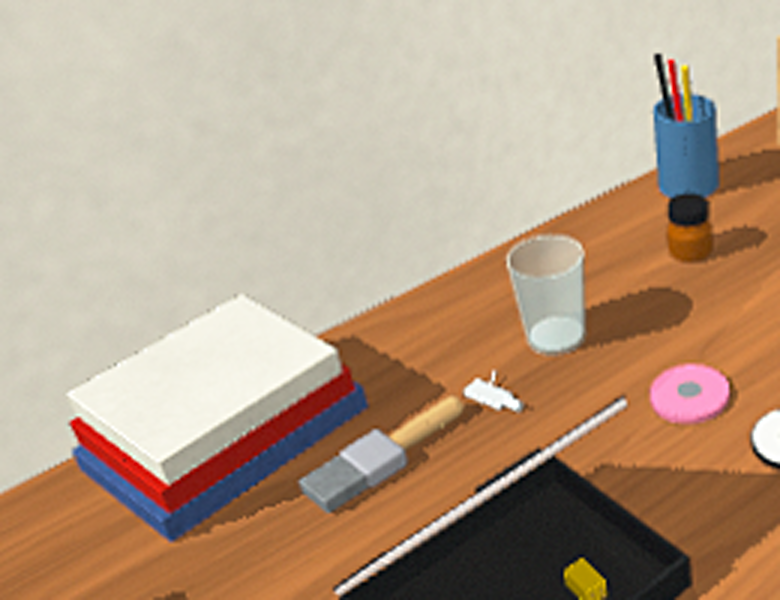

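View pics/s_crop2.png

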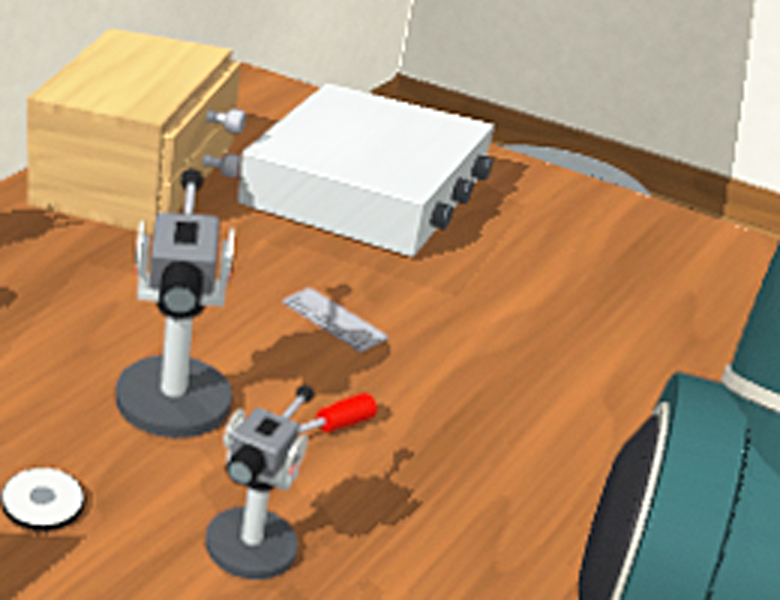

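View pics/t_crop1.png

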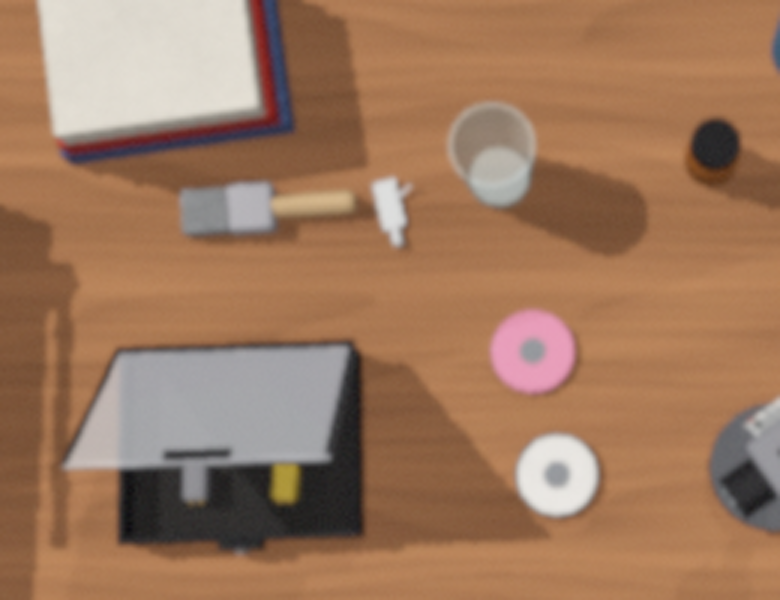

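View pics/t_crop2.png

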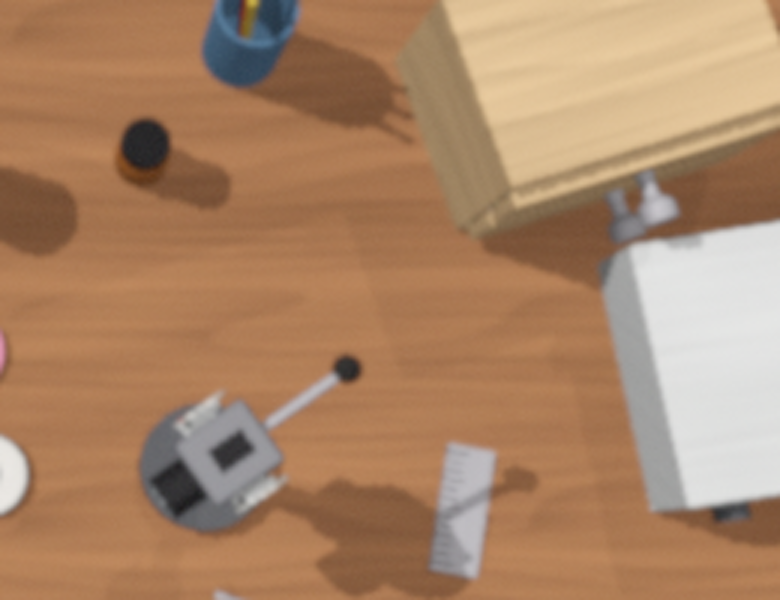

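```bash
cat > h.py <<'E'
import numpy as np, cv2, json
from rig import robot
def cam(n):
    c=robot.camera_info(n); K=np.array([[c['fx'],0,c['cx']],[0,c['fy'],c['cy']],[0,0,1.]])
    R=cv2.Rodrigues(np.array(c['rvec']))[0]; return K,np.array(c['dist']),R,np.array(c['tvec']),np.array(c['rvec'])
def ray(n,uv):
    K,d,R,t,_=cam(n); p=cv2.undistortPoints(np.array([[uv]],float),K,d)[0,0]
    v=R.T@np.array([p[0],p[1],1.]); return -R.T@t, v/np.linalg.norm(v)
def onz(n,uv,z):
    o,v=ray(n,uv); return o+v*(z-o[2])/v[2]
def tri(us,ut):
    o1,v1=ray('side',us);o2,v2=ray('top',ut)
    A=np.stack([v1,-v2],1); s=np.linalg.lstsq(A,o2-o1,rcond=None)[0]
    a=o1+s[0]*v1;b=o2+s[1]*v2; return (a+b)/2, np.linalg.norm(a-b)
def proj(n,P):
    K,d,R,t,r=cam(n); return cv2.projectPoints(np.atleast_2d(np.array(P,float)),r,t,K,d)[0][:,0]
def blobs(m,amin=15):
    k,l,s,c=cv2.connectedComponentsWithStats(m.astype(np.uint8)); return [(s[i,4],c[i].round(2),s[i,:4]) for i in range(1,k) if s[i,4]>=amin]
E
python3 - <<'E'
from h import *
np.set_printoptions(precision=4,suppress=True)
for n in('side','top'):
    im=cv2.imread(f'pics/{n}0.png'); hsv=cv2.cvtColor(im,cv2.COLOR_BGR2HSV); H,S,V=hsv[...,0],hsv[...,1],hsv[...,2]
    print(n,'cam pos',ray(n,(256,192))[0])
    print('yellow',[b for b in blobs((H>22)&(H<35)&(S>140)&(V>90))])
    print('white',[(b,onz(n,b[1],.008)) for b in blobs((S<40)&(V>190)) if 300<b[0]<900])
    print('dark',[b for b in blobs((V<60)) if b[0]<600 ])
f=lambda X,Y,ox,oy:((X+.5)/3-.5+ox,(Y+.5)/3-.5+oy)
for name,p in dict(FL=(118,542),FR=(363,535),BR=(354,344),BL=(118,350)).items(): print(name,onz('top',f(*p,60,60),.032))
print('lid L',tri((113.3,296),f(63,467,60,60)),'R',tri((208.5,234.5),f(331,459,60,60)))
print('pad top img',onz('top',f(558,475,60,60),.008))
print('ball',tri(f(191,181,250,80),f(347,369,250,60)))
print('knob',tri(f(43,495,250,80),f(558,475,60,60)))
E
```

```text
side cam pos [-0.0117  0.5397  0.7196]
yellow [(np.int32(30), array([228.27, 129.83]), array([227, 122,   3,  18], dtype=int32)), (np.int32(147), array([194.58, 293.63]), array([188, 286,  14,  17], dtype=int32))]
white [((np.int32(357), array([263.66, 245.03]), array([251, 236,  26,  19], dtype=int32)), array([ 0.5065, -0.0096,  0.008 ]))]
dark [(np.int32(34), array([221.03, 129.38]), array([219, 118,   6,  22], dtype=int32)), (np.int32(28), array([313.86, 139.21]), array([311, 137,   7,   6], dtype=int32)), (np.int32(22), array([402.95, 143.95]), array([401, 140,   6,   8], dtype=int32)), (np.int32(16), array([395.62, 153.  ]), array([394, 151,   4,   5], dtype=int32)), (np.int32(44), array([311.48, 156.95]), array([308, 154,   8,   7], dtype=int32)), (np.int32(117), array([229.03, 169.54]), array([223, 165,  13,  10], dtype=int32)), (np.int32(166), array([310.25, 174.87]), array([303, 167,  15,  19], dtype=int32)), (np.int32(23), array([338.78, 221.96]), array([336, 220,   7,   5], dtype=int32)), (np.int32(93), array([333.72, 234.48]), array([327, 228,  14,  16], dtype=int32)), (n
[... 1080 characters left out ...]
=int32)), (np.int32(52), array([326.67, 209.87]), array([322, 206,  11,   9], dtype=int32)), (np.int32(160), array([309.08, 222.56]), array([301, 214,  17,  18], dtype=int32)), (np.int32(50), array([265.16, 286.18]), array([262, 282,   7,   9], dtype=int32))]
FL [0.4523 0.354  0.032 ]
FR [0.4562 0.1509 0.032 ]
BR [0.6184 0.1613 0.032 ]
BL [0.6143 0.3606 0.032 ]
lid L (array([0.5141, 0.3738, 0.132 ]), np.float64(0.02178787384418577)) R (array([0.5108, 0.1571, 0.1491]), np.float64(0.00037442966257288096))
pad top img [ 0.5069 -0.0119  0.008 ]
ball (array([ 0.5727, -0.2834,  0.1805]), np.float64(0.0005951401395506682))
knob (array([ 0.5071, -0.0118,  0.0074]), np.float64(0.0003100933756046377))
```

```bash
python3 - <<'E'
from h import *
np.set_printoptions(precision=4,suppress=True)
print('cart centre',tri((194.58,293.63),(154.71,220.42)))
for n,z in(('side',.019),('top',.019)): print(onz(n,{'side':(194.58,293.63),'top':(154.71,220.42)}[n],z))
for n,roi in(('side',(285,190,335,230)),('top',(290,190,350,245))):
    im=cv2.imread(f'pics/{n}0.png'); hsv=cv2.cvtColor(im,cv2.COLOR_BGR2HSV)
    x0,y0,x1,y1=roi; sub=hsv[y0:y1,x0:x1]
    m=((sub[...,1]<60)&(sub[...,2]>55)&(sub[...,2]<112)).astype(np.uint8)
    print(n,[b for b in blobs(m,30)])
    mm=cv2.resize(m*255,None,fx=8,fy=8,interpolation=0); s=cv2.resize(im[y0:y1,x0:x1],None,fx=8,fy=8,interpolation=cv2.INTER_CUBIC)
    cv2.imwrite(f'pics/base_{n}.png',np.vstack([s[:330] if n=='side' else s]))
im=cv2.imread('pics/top0.png'); cv2.imwrite('pics/yel_top.png',cv2.resize(im[160:250,75:190],None,fx=6,fy=6,interpolation=cv2.INTER_CUBIC))
im=cv2.imread('pics/side0.png'); cv2.imwrite('pics/yel_side.png',cv2.resize(im[230:355,105:235],None,fx=4.6,fy=4.6,interpolation=cv2.INTER_CUBIC))
E
```

```text
cart centre (array([0.5015, 0.2195, 0.0197]), np.float64(0.0004984303001160272))
[0.5018 0.219  0.019 ]
[0.5017 0.2198 0.019 ]
side [(np.int32(675), array([22.44, 22.95]), array([ 4,  9, 38, 27], dtype=int32))]
top [(np.int32(381), array([19.65, 31.22]), array([ 8,  8, 32, 39], dtype=int32)), (np.int32(74), array([36.73, 19.88]), array([30, 14, 15, 13], dtype=int32))]
```

View pics/base_side.png

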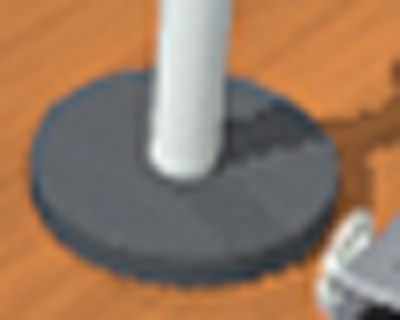

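View pics/base_top.png

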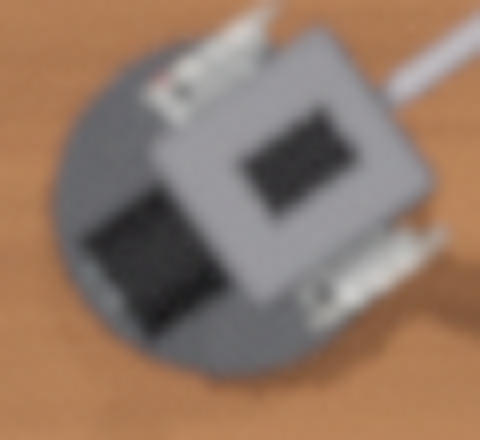

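View pics/yel_top.png

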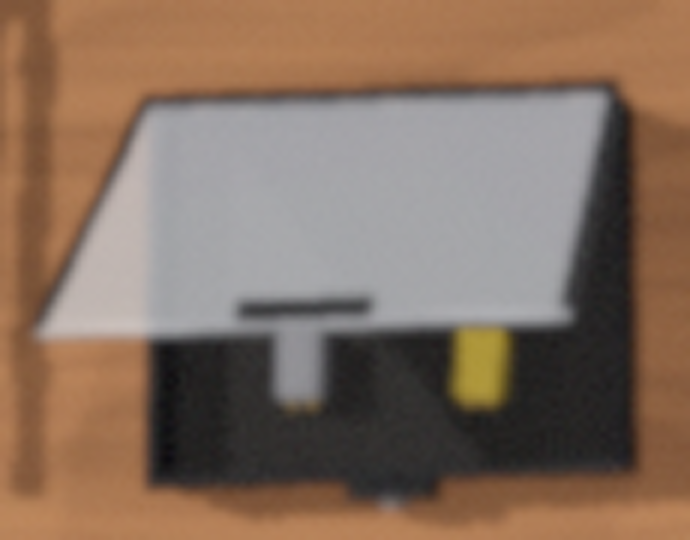

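View pics/yel_side.png

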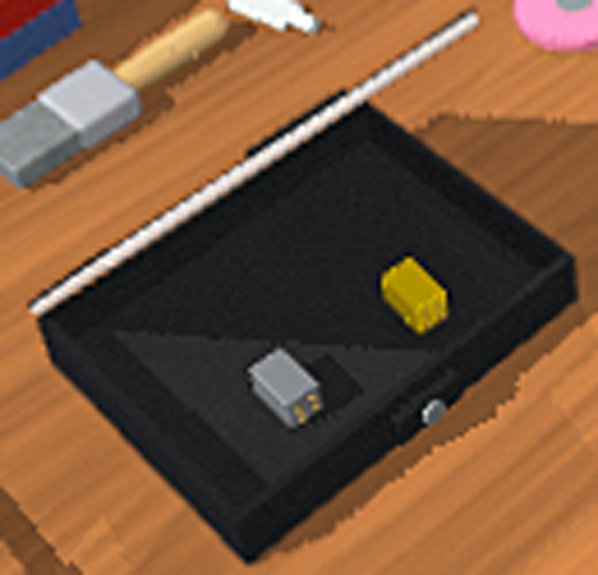

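```bash
python3 - <<'E'
from h import *
np.set_printoptions(precision=4,suppress=True)
g=lambda X,Y,s,ox,oy:((X+.5)/s-.5+ox,(Y+.5)/s-.5+oy)
bs=onz('side',g(185,166,8,285,190),.016); bt=onz('top',g(224.5,206.5,8,290,190),.016); print(bs,bt)
b=(bs+bt)/2
ball=np.array([.5727,-.2834,.1805]); print(np.linalg.norm(ball[:2]-b[:2]), (b-ball)[:2])
# outline checks for the base circle
th=np.linspace(0,2*np.pi,60)
for n in('side','top'):
    im=cv2.imread(f'pics/{n}0.png')
    x0,y0=(270,170) if n=='side' else(285,170)
    c=cv2.resize(im[y0:y0+75,x0:x0+90],None,fx=8,fy=8,interpolation=cv2.INTER_CUBIC)
    for bb,col in((bs,(0,255,0)),(bt,(0,0,255))):
        P=np.c_[bb[0]+.055*np.cos(th),bb[1]+.055*np.sin(th),0*th+.016]
        q=((proj(n,P)-[x0,y0]+.5)*8-.5).astype(int); cv2.polylines(c,[q],True,col,1)
    cv2.imwrite(f'pics/bchk_{n}.png',c)
for a,b2 in(((455,328),(450,405)),((510,328),(500,405))):
    p=onz('top',g(*a,6,75,160),.028);q=onz('top',g(*b2,6,75,160),.028);d=p-q;print('cart edge',p,q,np.arctan2(d[1],d[0]))
G=lambda X,Y:g(X,Y,4.6,105,230)
for nm,p in dict(FR=(575,258),BR=(345,92),FL=(246,535)).items(): print(nm,onz('side',G(*p),.032))
p=onz('side',G(408,258),.028);q=onz('side',G(445,290),.028);d=p-q;print('cart side-edge',p,q,np.arctan2(d[1],d[0]))
E
```

```text
[ 0.5081 -0.1924  0.016 ] [ 0.512  -0.1971  0.016 ]
0.10859737228496143 [-0.0627  0.0887]
cart edge [0.5168 0.229  0.028 ] [0.4844 0.2303 0.028 ] -0.038316398168010815
cart edge [0.5167 0.2059 0.028 ] [0.4842 0.2094 0.028 ] -0.10537408607430011
FR [0.4538 0.1564 0.032 ]
BR [0.6271 0.1643 0.032 ]
FL [0.4421 0.3551 0.032 ]
cart side-edge [0.515  0.2109 0.028 ] [0.4866 0.211  0.028 ] -0.001303929643942301
```

View pics/bchk_side.png

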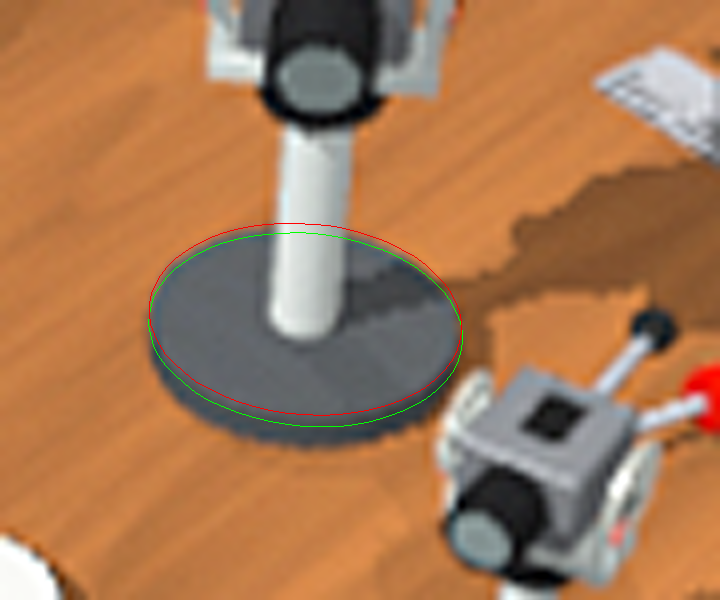

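View pics/bchk_top.png

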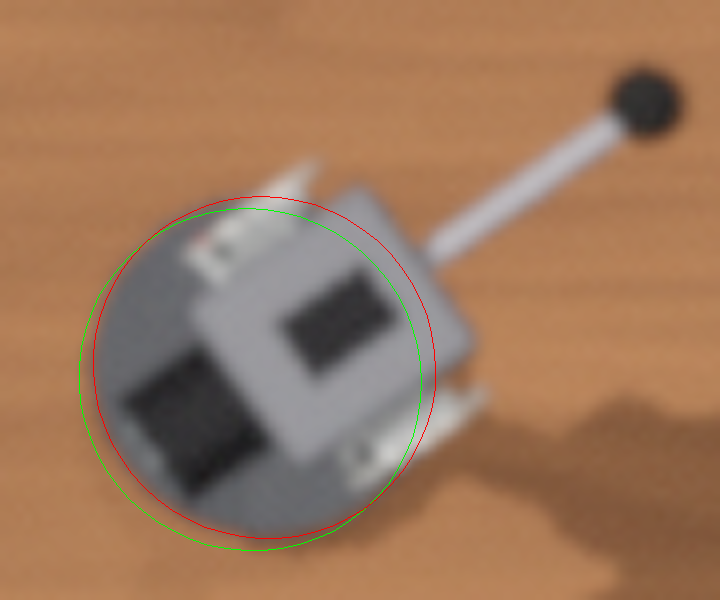

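```bash
cat >> h.py <<'E'
def tool(a,psi):
    s,c=np.sin(a),np.cos(a); z=np.array([s*np.cos(psi),s*np.sin(psi),-c]); y=np.array([np.sin(psi),-np.cos(psi),0]); return np.stack([np.cross(y,z),y,z],1)
A=np.radians(38)
CART=np.array([.502,.2193]); PAD=np.array([.507,-.011])
def cart_tcp(xy,zfloor,R,clear=.0025):
    d=R[:2,2]*.012
    return np.array([xy[0]-d[0],xy[1]-d[1],zfloor+clear+.019*np.cos(A)+.008*np.sin(A)])
E
python3 - <<'E'
from h import *
np.set_printoptions(precision=3,suppress=True)
R=tool(A,-.03); g=cart_tcp(CART,.010,R); pre=g-.19*R[:,2]
print(g,pre)
for p in(g,pre,pre+[0,0,.15]): print(p,robot.ik(p,R))
R2=tool(A,-.25); p=cart_tcp(PAD,.008,R2)
for q in(p,p-.12*R2[:,2],p-.12*R2[:,2]+[0,0,.12]): print(q,robot.ik(q,R2))
E
```

```text
[0.495 0.22  0.032] [0.378 0.223 0.182]
[0.495 0.22  0.032] [-0.713  0.497 -0.011  2.352  2.017  0.491  2.011]
[0.378 0.223 0.182] [-1.348 -0.03   0.349  2.474  1.122  0.637  2.767]
[0.378 0.223 0.332] [-0.008 -0.357 -0.765  2.247  0.35   0.717 -2.613]
[ 0.5   -0.009  0.03 ] [ 0.281  0.516 -0.548  2.473  2.269  0.652  2.126]
[0.428 0.009 0.125] None
[0.428 0.009 0.245] [ 0.598 -0.331 -0.776  2.455  0.168  0.328 -2.186]
```

```bash
python3 - <<'E'
from h import *
import h
np.set_printoptions(precision=2,suppress=True)
for deg in(20,25,30,35,40):
    h.A=np.radians(deg); R=tool(h.A,-.03)
    for flip in(0,1):
        Rf=R.copy()
        if flip: Rf[:,:2]*=-1
        g=cart_tcp(CART,.010,R)
        for b in(0,.06,.12,.16):
            print(deg,flip,b,robot.ik(g-b*R[:,2],Rf))
E
```

```text
20 0 0 [-0.7   0.46  0.13  2.18  0.59  0.26 -2.75]
20 0 0.06 [-1.08  0.36  0.54  2.22  0.06  0.33 -2.25]
20 0 0.12 [-1.13  0.2   0.54  2.22  0.23  0.48 -2.41]
20 0 0.16 [-1.    0.1   0.35  2.2   0.33  0.6  -2.5 ]
20 1 0 [-0.24  0.49 -0.41  2.17  1.08  0.44 -0.01]
20 1 0.06 [-0.2   0.35 -0.48  2.19  0.85  0.5   0.19]
20 1 0.12 [ 0.13  0.28 -0.86  2.18  0.77  0.65  0.26]
20 1 0.16 [ 0.33  0.22 -1.08  2.17  0.68  0.72  0.34]
25 0 0 [ 0.14  0.65 -0.91  2.21  1.53  0.73  2.78]
25 0 0.06 [-1.14  0.35  0.55  2.28  0.39  0.23 -2.62]
25 0 0.12 [-1.2   0.17  0.54  2.29  0.5   0.41 -2.71]
25 0 0.16 [-1.24  0.06  0.53  2.29  0.53  0.53 -2.74]
25 1 0 [-0.15  0.51 -0.55  2.22  1.42  0.51 -0.35]
25 1 0.06 [ 0.13  0.46 -0.91  2.24  1.28  0.66 -0.21]
25 1 0.12 [ 0.27  0.32 -1.08  2.25  1.05  0.68 -0.03]
25 1 0.16 [ 0.29  0.17 -1.08  2.25  0.8   0.65  0.17]
30 0 0 [-0.81  0.47  0.17  2.29  1.65  0.25  2.42]
30 0 0.06 [ 0.22  0.55 -1.08  2.3   1.53  0.81  2.7 ]
30 0 0.12 [-1.76  0.3   1.13  2.37  0.31  0.25 -2.59]
30 0 0.16 None
30 1 0 [-0.33  0.49 -0.37  2.27  1.64  0.48 -0.63]
30 1 0.06 [-0.06  0.4  
[... 290 characters left out ...]
  2.63]
35 0 0.16 [ 0.16  0.14 -1.09  2.4   1.21  0.65  2.79]
35 1 0 [-0.06  0.6  -0.73  2.31  1.84  0.76 -0.76]
35 1 0.06 [-0.27  0.37 -0.55  2.37  1.63  0.6  -0.69]
35 1 0.12 [ 0.01  0.26 -0.91  2.39  1.4   0.67 -0.5 ]
35 1 0.16 [ 0.16  0.14 -1.09  2.4   1.21  0.65 -0.35]
40 0 0 [-0.73  0.51 -0.01  2.37  2.07  0.54  1.94]
40 0 0.06 [-0.81  0.36 -0.01  2.43  1.84  0.53  2.12]
40 0 0.12 [-1.07  0.19  0.17  2.48  1.53  0.51  2.37]
40 0 0.16 [ 0.06  0.19 -1.09  2.46  1.42  0.75  2.51]
40 1 0 [-0.09  0.64 -0.73  2.35  1.97  0.87 -0.91]
40 1 0.06 [-0.16  0.45 -0.73  2.41  1.8   0.79 -0.87]
40 1 0.12 [-0.23  0.26 -0.73  2.45  1.57  0.71 -0.75]
40 1 0.16 [-0.1   0.15 -0.91  2.46  1.39  0.7  -0.62]
```

```bash
sed -i 's/A=np.radians(38)/A=np.radians(32)/' h.py; cat >> h.py <<'E'
def toolf(a,psi):
    R=tool(a,psi); R[:,:2]*=-1; return R
E
python3 - <<'E'
from h import *
np.set_printoptions(precision=3,suppress=True)
s=robot.get_state(); robot.move_linear(s['ee_pos']+[0.0,0,.18],velocity=.25)
R=toolf(A,-.03); g=cart_tcp(CART,.010,R); pre=g-.13*R[:,2]
print(pre, robot.ik(pre,R), robot.ik(pre+[0,0,.15],R))
q=robot.ik(pre+[0,0,.15],R)
print(robot.get_state()['time'],robot.get_state()['qpos'])
E
```

```text
[0.427 0.222 0.143] [ 0.294  0.321 -1.202  2.348  1.305  0.743 -0.347] [ 0.641 -0.332 -1.193  2.182  0.021  0.621  0.921]
0.9667 [ 1.289  0.318 -0.004  1.356  0.001  1.469 -0.05 ]
```

```bash
python3 - <<'E'
from h import *
np.set_printoptions(precision=3,suppress=True)
q=robot.get_state()['qpos'].copy(); q[0]=-.45; q[4]=.6
robot.goto_joints(q); robot.gripper_to(.05)
R=toolf(A,-.03); g=cart_tcp(CART,.010,R)
s=robot.get_state();print(s['time'],s['ee_pos'],s['opening'])
for b in(.13,.06,0): print(robot.ik(g-b*R[:,2],R))
print(robot.ik(g-.13*R[:,2]+[0,0,.12],R))
E
```

```text
4.825 [0.657 0.089 0.457] 0.04975667782777495
[-0.602  0.133 -0.214  2.37   1.091  0.493 -0.216]
[-0.704  0.312 -0.029  2.348  1.431  0.387 -0.526]
[-0.912  0.484  0.271  2.31   1.841  0.245 -0.954]
[-0.589 -0.092 -0.203  2.245  0.627  0.687  0.313]
```

```bash
python3 - <<'E'
from h import *
np.set_printoptions(precision=3,suppress=True)
R=toolf(A,-.03); g=cart_tcp(CART,.010,R); pre=g-.13*R[:,2]
robot.move_ptp(pre+[0,0,.12],R)
robot.move_linear(pre,velocity=.2)
robot.move_linear(g-.05*R[:,2],velocity=.15)
s=robot.get_state();print(s['time'],s['qpos'],s['ee_pos'],s['force'])
for n in("side","top"):
    im=robot.grab_frame(n); cv2.imwrite(f"pics/{n}1.png",im[:,:,::-1])
a=cv2.imread("pics/side1.png")[180:360,80:280];b=cv2.imread("pics/top1.png")[140:290,60:260]
cv2.imwrite("pics/c1.png",np.hstack([cv2.resize(a,(400,360),interpolation=cv2.INTER_CUBIC),cv2.resize(b,(400,300),interpolation=cv2.INTER_CUBIC)[:,:].copy() if 0 else cv2.copyMakeBorder(cv2.resize(b,(400,300),interpolation=cv2.INTER_CUBIC),0,60,0,0,0)]))
E
```

```text
7.5 [-0.616  0.338 -0.118  2.338  1.495  0.409 -0.575] [0.469 0.221 0.076] [-0.269  0.375  0.276]
```

View pics/c1.png

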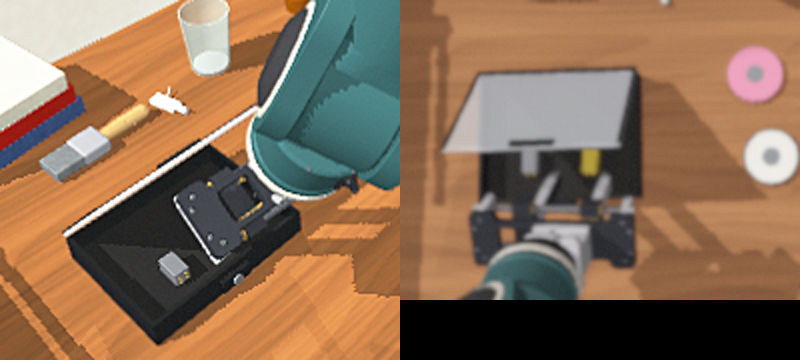

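```bash
python3 - <<'E'
from h import *
np.set_printoptions(precision=3,suppress=True)
R=toolf(A,-.03); g=cart_tcp(CART,.010,R)
hit=robot.move_linear(g,velocity=.08,threshold=6)
s=robot.get_state();print(hit,s['time'],s['ee_pos']-g,s['force'])
if not hit:
    robot.gripper_to(.0)
    s=robot.get_state();print(s['time'],s['opening'],s['force'],s['ee_pos']-g)
for n in("side","top"):
    im=robot.grab_frame(n); cv2.imwrite(f"pics/{n}2.png",im[:,:,::-1])
a=cv2.imread("pics/side2.png")[180:360,80:280];b=cv2.imread("pics/top2.png")[140:290,60:260]
cv2.imwrite("pics/c2.png",np.hstack([cv2.resize(a,(400,360),interpolation=cv2.INTER_CUBIC),cv2.copyMakeBorder(cv2.resize(b,(400,300),interpolation=cv2.INTER_CUBIC),0,60,0,0,0)]))
E
```

```text
False 8.375 [-0.  0.  0.] [ 0.016 -0.067 -0.431]
8.975 0.017761356658670877 [-2.371 -0.948  3.958] [0. 0. 0.]
```

View pics/c2.png

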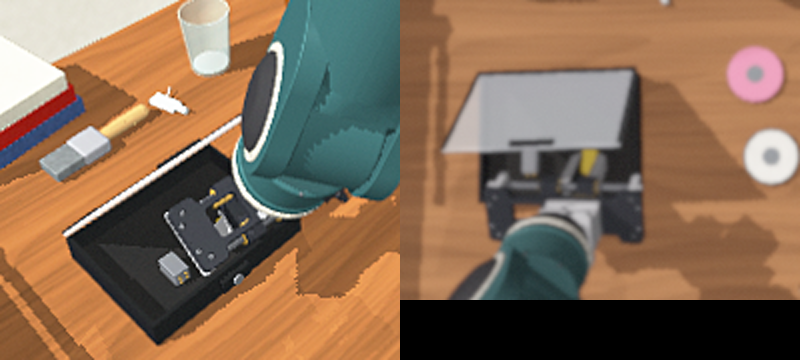

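```bash
python3 - <<'E'
from h import *
np.set_printoptions(precision=3,suppress=True)
R=toolf(A,-.03); g=cart_tcp(CART,.010,R)
robot.move_linear(g-.13*R[:,2],velocity=.12)
s=robot.get_state();print(s['time'],s['opening'],s['qpos'],s['force'])
for psi in(-.03,-.2,-.4):
    R2=toolf(A,psi); p=cart_tcp(PAD,.008,R2)
    for q in(p-.1*R2[:,2],p,p+[0,0,.08],p+[0,0,.12]): print(psi,robot.ik(q,R2))
E
```

```text
10.3083 0.01768952319706612 [-0.632  0.132 -0.182  2.371  1.087  0.489 -0.214] [ 0.173 -0.663 -1.046]
-0.03 [ 0.945  0.199 -1.08   2.503  1.672  0.233 -0.143]
-0.03 [ 0.442  0.472 -0.568  2.43   2.353  0.378 -0.774]
-0.03 [ 0.601  0.252 -0.726  2.401  1.647  0.215 -0.107]
-0.03 [ 0.783  0.16  -0.896  2.37   1.028  0.208  0.503]
-0.2 [-0.327  0.097  0.107  2.52   1.532  0.209 -0.328]
-0.2 [ 0.012  0.421 -0.188  2.431  2.318  0.349 -1.048]
-0.2 [-0.004  0.198 -0.166  2.407  1.538  0.22  -0.265]
-0.2 [-0.262  0.095  0.106  2.388  0.942  0.219  0.33 ]
-0.4 [-0.408  0.133  0.059  2.474  1.297  0.377 -0.378]
-0.4 [-0.366  0.433  0.133  2.41   2.068  0.313 -1.112]
-0.4 [-0.346  0.215  0.107  2.385  1.314  0.313 -0.306]
-0.4 [-0.319  0.12   0.075  2.358  1.02   0.373  0.012]
```

```bash
python3 - <<'E'
from h import *
np.set_printoptions(precision=3,suppress=True)
s=robot.get_state(); robot.move_linear(s['ee_pos']+[-.02,-.03,.03],velocity=.2)
R2=toolf(A,-.4); p=cart_tcp(PAD,.008,R2)
robot.move_ptp(p+[0,0,.12],R2)
robot.move_linear(p+[0,0,.03],velocity=.15)
s=robot.get_state();print(s['time'],s['opening'],s['qpos'],s['force'])
for n in("side","top"):
    im=robot.grab_frame(n); cv2.imwrite(f"pics/{n}3.png",im[:,:,::-1])
a=cv2.imread("pics/side3.png")[150:310,180:380];b=cv2.imread("pics/top3.png")[140:300,160:360]
cv2.imwrite("pics/c3.png",np.hstack([cv2.resize(x,(400,320),interpolation=cv2.INTER_CUBIC) for x in(a,b)]))
E
```

```text
12.55 0.017525906602922203 [-0.374  0.348  0.139  2.406  1.798  0.288 -0.823] [ 0.16  -0.496 -0.229]
```

View pics/c3.png

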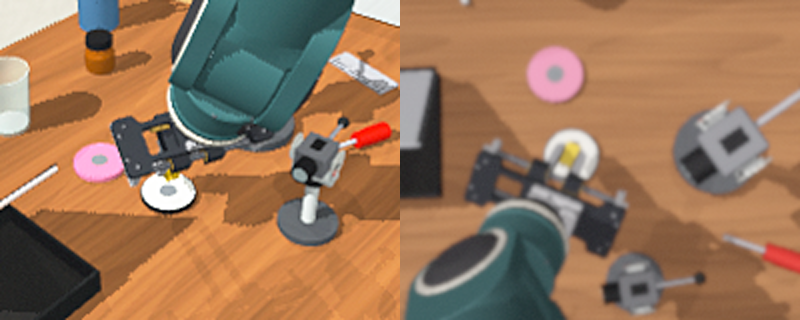

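```bash
python3 - <<'E'
from h import *
np.set_printoptions(precision=3,suppress=True)
R2=toolf(A,-.4); p=cart_tcp(PAD,.008,R2)
robot.move_linear(p+[0,0,.004],velocity=.06)
f0=robot.get_state()['force']
hit=robot.move_linear(p-[0,0,.002],velocity=.012,threshold=1.5)
s=robot.get_state();print(hit,s['time'],s['ee_pos']-p,s['force']-f0)
for n in("side","top"):
    im=robot.grab_frame(n); cv2.imwrite(f"pics/{n}4.png",im[:,:,::-1])
a=cv2.imread("pics/side4.png")[200:280,210:310];b=cv2.imread("pics/top4.png")[180:260,200:300]
cv2.imwrite("pics/c4.png",np.hstack([cv2.resize(x,(400,320),interpolation=cv2.INTER_CUBIC) for x in(a,b)]))
E
```

```text
True 13.6417 [ 0.  0. -0.] [-0.266  0.29   2.571]
```

View pics/c4.png

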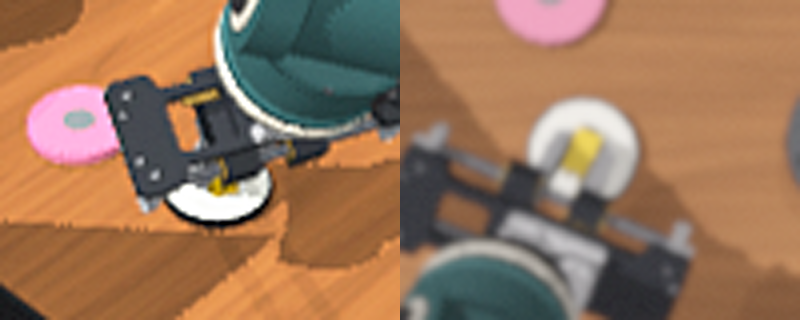

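```bash
python3 - <<'E'
from h import *
np.set_printoptions(precision=3,suppress=True)
R2=toolf(A,-.4); p=cart_tcp(PAD,.008,R2)
robot.gripper_to(.045)
robot.move_linear(p-.035*R2[:,2],velocity=.08)
robot.move_linear(p-.035*R2[:,2]+[-.03,.03,.12],velocity=.2)
s=robot.get_state();print(s['time'],s['qpos'],s['opening'],s['force'])
for n in("side","top"):
    im=robot.grab_frame(n); cv2.imwrite(f"pics/{n}5.png",im[:,:,::-1])
a=cv2.imread("pics/side5.png")[200:280,210:310];b=cv2.imread("pics/top5.png")[180:260,200:300]
cv2.imwrite("pics/c5.png",np.hstack([cv2.resize(x,(400,320),interpolation=cv2.INTER_CUBIC) for x in(a,b)]))
for n in("side","top"):
    hsv=cv2.cvtColor(cv2.imread(f'pics/{n}5.png'),cv2.COLOR_BGR2HSV);H,S,V=cv2.split(hsv)
    print(n,[(b[0],b[1],onz(n,b[1],.017)) for b in blobs((H>22)&(H<35)&(S>140)&(V>90))])
E
```

```text
16.1417 [-0.498 -0.016  0.098  2.409  0.893  0.512  0.028] 0.04506295562705737 [1.211 0.122 0.008]
side [(np.int32(30), array([228.37, 130.33]), array([ 1.036, -0.372,  0.017])), (np.int32(96), array([263.73, 242.02]), array([ 0.507, -0.011,  0.017]))]
top [(np.int32(38), array([245.5, 217.5]), array([ 0.508, -0.012,  0.017]))]
```

View pics/c5.png

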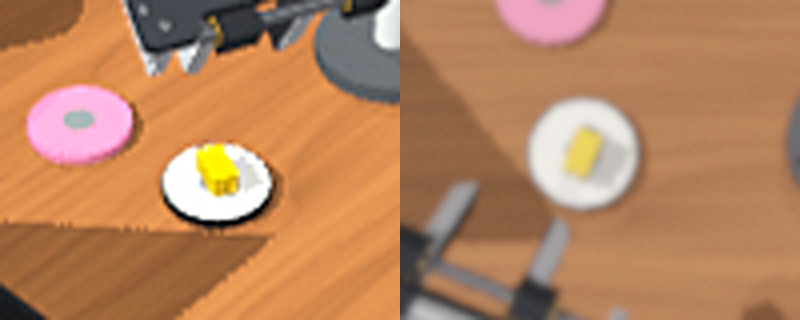

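```bash
cat >> h.py <<'E'
YAW=.035; HIN=np.array([.614,.260,.032]); 
def lidtip(th,r=.135,yo=-.06,lift=0.):
    c=np.cos(th); ex=np.array([np.cos(YAW),np.sin(YAW),0]);ey=np.array([-np.sin(YAW),np.cos(YAW),0])
    z=.006/c+(r*c+.008)*np.tan(th)+lift
    return HIN-r*c*ex+yo*ey+np.array([0,0,z+.019])   # TCP, tool vertical
E
python3 - <<'E'
from h import *
np.set_printoptions(precision=3,suppress=True)
R=toolf(0,YAW)
a=lidtip(.85,lift=.12);print(a,lidtip(.85),lidtip(0))
for p in(a,lidtip(.85),lidtip(.4),lidtip(0)): print(robot.ik(p,R))
E
```

```text
[0.527 0.197 0.291] [0.527 0.197 0.171] [0.481 0.195 0.057]
[-0.593  0.251  0.218  1.698 -0.058  1.199  1.245]
[-0.517  0.366  0.13   1.828 -0.057  0.951  1.243]
[-0.486  0.388  0.06   1.95  -0.031  0.804  1.197]
[-0.412  0.464 -0.04   2.001  0.028  0.678  1.136]
```

```bash
python3 - <<'E'
from h import *
np.set_printoptions(precision=3,suppress=True)
R=toolf(0,YAW)
s=robot.get_state(); robot.move_linear(s['ee_pos']+[0,0,.1],velocity=.25)
robot.gripper_to(0)
robot.move_ptp(lidtip(.85,lift=.12),R)
robot.move_linear(lidtip(.85,lift=.03),velocity=.2)
f0=robot.get_state()['force']
hit=robot.move_linear(lidtip(.65),velocity=.06,threshold=1.5)
s=robot.get_state();print(hit,s['time'],s['ee_pos'],s['force']-f0,s['opening'])
for n in("side","top"):
    im=robot.grab_frame(n); cv2.imwrite(f"pics/{n}6.png",im[:,:,::-1])
a=cv2.imread("pics/side6.png")[150:350,80:330];b=cv2.imread("pics/top6.png")[120:320,50:300]
cv2.imwrite("pics/c6.png",np.hstack([cv2.resize(x,(400,320),interpolation=cv2.INTER_CUBIC) for x in(a,b)]))
E
```

```text
True 19.6917 [0.517 0.196 0.172] [-0.901  0.045 -1.011] 0.0002917682916658477
```

View pics/c6.png

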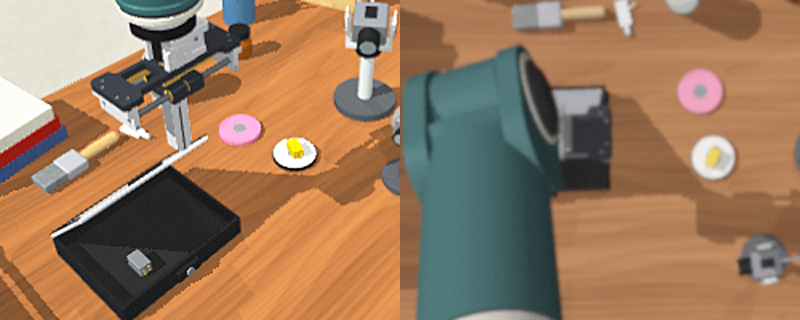

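```bash
python3 - <<'E'
from h import *
np.set_printoptions(precision=2,suppress=True)
for th in(.8,.7,.6,.5,.4,.3,.2,.12):
    try: hit=robot.move_linear(lidtip(th),velocity=.06,threshold=25)
    except robot.PlanningError as e: print('PE',th,e);break
    s=robot.get_state();print(th,hit,s['time'],s['ee_pos'],s['force'])
    if hit: break
for n in("side",):
    im=robot.grab_frame(n); cv2.imwrite(f"pics/{n}7.png",im[150:350,80:330,::-1].repeat(3,0).repeat(3,1))
E
```

```text
0.8 False 20.1083 [0.52 0.2  0.16] [-0.21  0.26  0.34]
0.7 False 20.5083 [0.51 0.2  0.15] [ 0.38 -0.53 -0.17]
0.6 False 20.9083 [0.5  0.2  0.14] [-0.24 -0.1  -0.04]
0.5 False 21.3083 [0.5  0.2  0.13] [0.08 0.02 0.33]
0.4 False 21.7 [0.49 0.2  0.11] [-0.25  0.45  0.66]
0.3 False 22.0917 [0.49 0.2  0.1 ] [-1.18 -0.03 -0.03]
0.2 False 22.4833 [0.48 0.2  0.09] [-0.43 -0.93 -0.52]
0.12 False 22.825 [0.48 0.2  0.07] [ 0.17 -0.81  0.56]
```

View pics/side7.png

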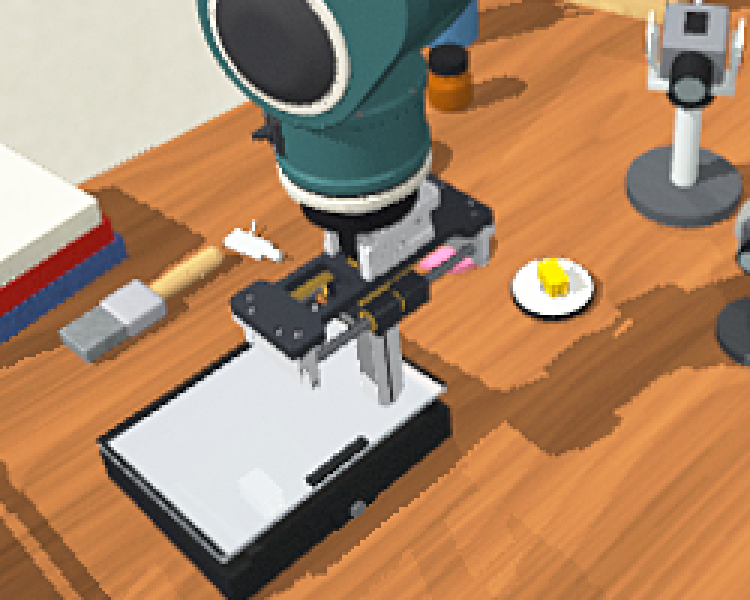

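Lid is following; its near edge is just above the rim in the side view. Press it home.

```bash
python3 - <<'E'
from h import *
np.set_printoptions(precision=4,suppress=True)
robot.move_linear(lidtip(.04),velocity=.05,threshold=25)
s=robot.get_state(); print(s['ee_pos'],s['force'])
hit=robot.move_linear(lidtip(0,lift=-.008),velocity=.02,threshold=12)
s=robot.get_state();print(hit,s['time'],s['ee_pos'],lidtip(0)[2],s['force'])
robot.pause(.2); print(robot.get_state()['force'])
robot.move_linear(s['ee_pos']+[0,0,.10],velocity=.25)
s=robot.get_state();print(s['time'])
im=robot.grab_frame("side"); cv2.imwrite(f"pics/side8.png",im[150:350,80:330,::-1].repeat(3,0).repeat(3,1))
E
```

```text
[0.4811 0.1952 0.0624] [0.4498 0.2931 0.3952]
True 23.675 [0.4815 0.1954 0.0574] 0.057 [-5.098  -1.1374 19.0067]
[-4.485  -2.4    17.2961]
24.425
```

View pics/side8.png

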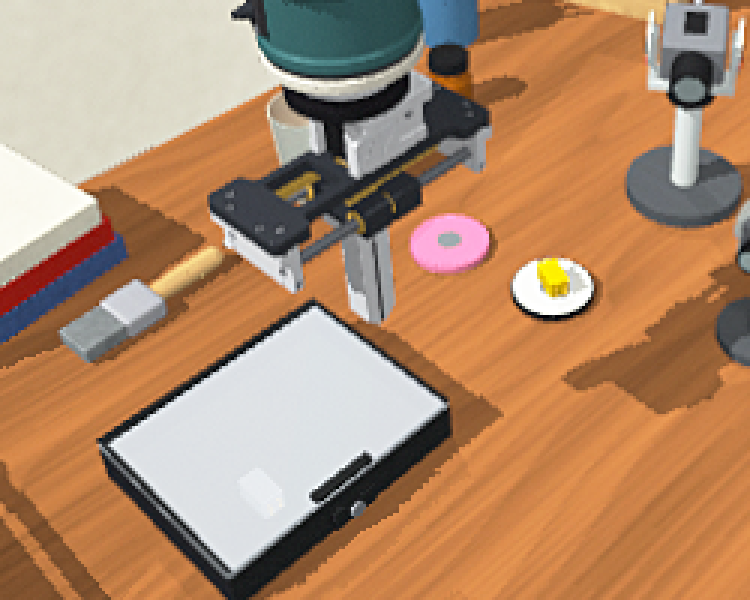

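```bash
cat >> h.py <<'E'
BASE=np.array([.5110,-.1962]); PZ=.168; L=.105
def ballpos(phi,tilt,B=None):
    B=BASE if B is None else B
    return np.array([B[0]-L*np.cos(tilt)*np.cos(phi),B[1]-L*np.cos(tilt)*np.sin(phi),PZ+L*np.sin(tilt)])
E
python3 - <<'E'
from h import *
np.set_printoptions(precision=4,suppress=True)
b,e=tri((313.86,139.21),(365.45,182.59)); print(b,e)
im=cv2.imread('pics/side0.png'); c=im[128:150,300:330]; 
hsv=cv2.cvtColor(c,cv2.COLOR_BGR2HSV); print([x for x in blobs(hsv[...,2]<95,8)])
d=BASE-b[:2]; print(np.linalg.norm(d),np.degrees(np.arctan2(d[1],d[0])), np.degrees(np.arctan2(*(PAD-BASE)[::-1])))
for psi in(-.96,-1.55):
  for T in(tool,toolf):
    R=T(0,psi); B=np.r_[b[:2],.18] if psi>-1 else ballpos(psi+np.pi,.698)
    for h in(.0,.1): print(psi,T.__name__,h,robot.ik(B+[0,0,h],R))
E
```

```text
[ 0.5719 -0.2834  0.1834] 0.0007326907659611004
[(np.int32(38), array([13.87, 11.24]), array([10,  8,  8,  8], dtype=int32))]
0.10637946390596566 124.91594714611999 91.23729746850462
-0.96 tool 0.0 [-0.2909  0.7399  1.0815  1.6458 -0.6957  1.1903 -1.575 ]
-0.96 tool 0.1 [-0.2938  0.6113  1.0832  1.5374 -0.5497  1.327  -1.6816]
-0.96 toolf 0.0 [-0.1021  0.5837  0.7334  1.6401 -0.4301  1.0858  1.3641]
-0.96 toolf 0.1 [-0.1609  0.5069  0.8283  1.5335 -0.3838  1.2709  1.3299]
-1.55 tool 0.0 [-0.3404  0.5381  1.0855  1.7357 -0.5114  1.1845 -2.2328]
-1.55 tool 0.1 [-0.3546  0.4189  1.0857  1.6034 -0.3777  1.3496 -2.3411]
-1.55 toolf 0.0 [-0.2783  0.4845  0.9733  1.7342 -0.4342  1.1566  0.8423]
-1.55 toolf 0.1 [-0.3222  0.3951  1.0271  1.6027 -0.3451  1.3403  0.7715]
```

```bash
python3 - <<'E'
from h import *
np.set_printoptions(precision=3,suppress=True)
s=robot.get_state(); robot.move_linear(s['ee_pos']+[0,-.03,.22],velocity=.3)
q=robot.get_state()['qpos'].copy(); q[0]=.45; q[2]=0; robot.goto_joints(q); robot.gripper_to(.05)
ball=np.array([.5722,-.2834,.182]); psi=np.radians(124.9)-np.pi; R=toolf(0,psi)
print(robot.ik(ball+[0,0,.12],R),robot.get_state()['ee_pos'])
robot.move_ptp(ball+[0,0,.12],R)
robot.move_linear(ball+[0,0,.045],velocity=.2)
s=robot.get_state();print(s['time'],s['qpos'],s['opening'])
for n in("side","top"):
    im=robot.grab_frame(n); cv2.imwrite(f"pics/{n}9.png",im[:,:,::-1])
a=cv2.imread("pics/side9.png")[80:240,230:430];b=cv2.imread("pics/top9.png")[130:290,250:450]
cv2.imwrite("pics/c9.png",np.hstack([cv2.resize(x,(400,320),interpolation=cv2.INTER_CUBIC) for x in(a,b)]))
E
```

```text
[ 0.411  0.385  0.001  1.482 -0.     1.274  1.021] [ 0.444 -0.237  0.372]
29.1417 [ 0.413  0.437 -0.002  1.574  0.001  1.129  1.02 ] 0.05024010060231054
```

View pics/c9.png

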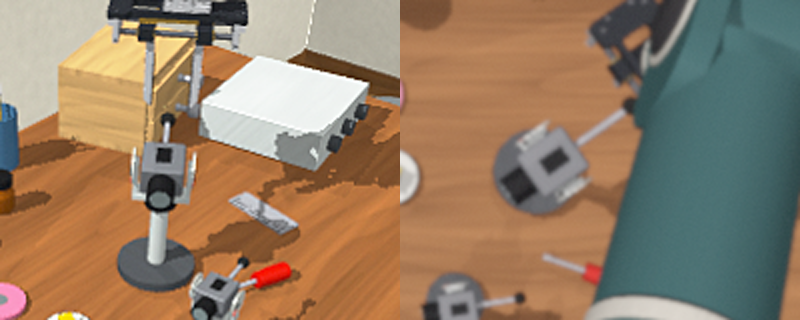

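```bash
python3 - <<'E'
from h import *
np.set_printoptions(precision=3,suppress=True)
ball=np.array([.5722,-.2834,.182])
hit=robot.move_linear(ball,velocity=.08,threshold=8)
s=robot.get_state();print(hit,s['time'],s['ee_pos'],s['force'])
if not hit:
    robot.gripper_to(0); s=robot.get_state();print(s['time'],s['opening'],s['force'],s['moment'])
for n in("side","top"):
    im=robot.grab_frame(n); cv2.imwrite(f"pics/{n}10.png",im[:,:,::-1])
a=cv2.imread("pics/side10.png")[100:220,250:400];b=cv2.imread("pics/top10.png")[150:270,270:420]
cv2.imwrite("pics/c10.png",np.hstack([cv2.resize(x,(400,320),interpolation=cv2.INTER_CUBIC) for x in(a,b)]))
E
```

```text
False 29.95 [ 0.572 -0.283  0.182] [-0.532  0.399 -0.001]
30.5333 0.0202224645997383 [1.603 1.001 1.214] [ 0.055 -0.465 -0.003]
```

View pics/c10.png

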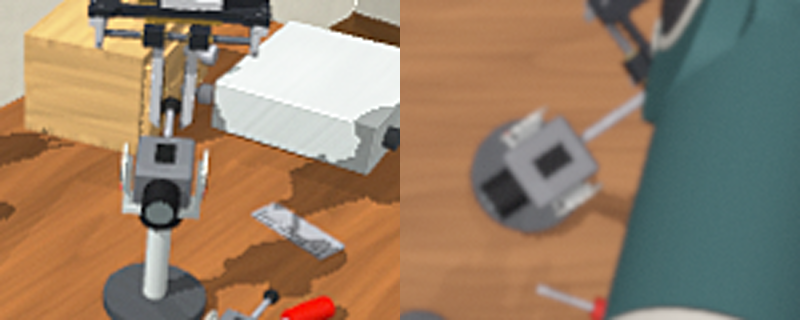

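```bash
python3 - <<'E'
from h import *
np.set_printoptions(precision=3,suppress=True)
s=robot.get_state(); p0=s['ee_pos'].copy()
phi0=np.radians(124.9); t0=np.arcsin((p0[2]-PZ)/L); phi1=np.arctan2(*(PAD-BASE)[::-1]); t1=.698
rot=lambda a:np.array([[np.cos(a),-np.sin(a),0],[np.sin(a),np.cos(a),0],[0,0,1]])
off=rot(-phi0)@(p0-ballpos(phi0,t0)); print('off',off)
N=6
for i in range(1,N+1):   # swivel first
    ph=phi0+(phi1-phi0)*i/N
    hit=robot.move_linear(ballpos(ph,t0)+rot(ph)@off,velocity=.05,frame=toolf(0,ph-np.pi),threshold=30)
    s=robot.get_state();print(i,hit,s['time'],s['ee_pos'],s['force'],s['moment'],s['opening'])
    if hit: break
for n in("side","top"):
    im=robot.grab_frame(n); cv2.imwrite(f"pics/{n}11.png",im[:,:,::-1])
a=cv2.imread("pics/side11.png")[100:220,250:400];b=cv2.imread("pics/top11.png")[150:270,270:420]
cv2.imwrite("pics/c11.png",np.hstack([cv2.resize(x,(400,320),interpolation=cv2.INTER_CUBIC) for x in(a,b)]))
E
```

```text
off [-0.003 -0.     0.   ]
1 False 30.9917 [ 0.563 -0.289  0.182] [-1.633  0.383  1.523] [ 0.049  0.348 -0.095] 0.020209633784368033
2 False 31.35 [ 0.554 -0.293  0.182] [-2.365  2.037  2.276] [ 0.454  0.462 -0.05 ] 0.020404350688220003
3 False 31.7083 [ 0.545 -0.297  0.182] [-2.855  3.55   1.334] [ 0.937  0.609 -0.122] 0.020488892882664898
4 False 32.0667 [ 0.534 -0.3    0.182] [-1.729  5.421  1.811] [ 1.168  0.436 -0.102] 0.020482588300025042
5 False 32.425 [ 0.524 -0.301  0.182] [-1.735  6.83   1.318] [ 1.393  0.272 -0.116] 0.02051811296693844
6 False 32.7833 [ 0.514 -0.302  0.182] [-1.31   7.442  0.918] [ 1.744  0.184 -0.141] 0.020026516113847117
```

View pics/c11.png

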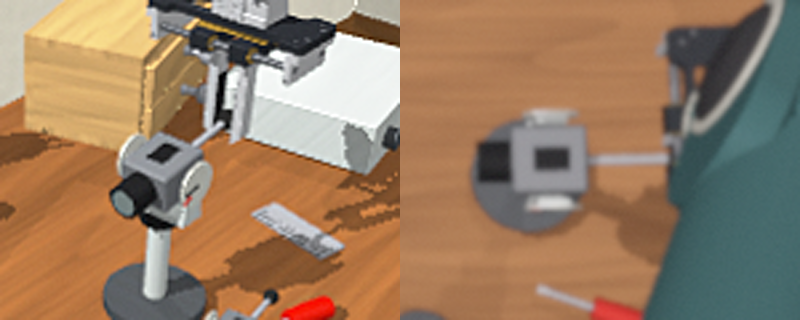

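```bash
sed -i 's/BASE=np.array(.*); PZ/BASE=np.array([.5110,-.1942]); PZ/' h.py; python3 - <<'E'
from h import *
np.set_printoptions(precision=3,suppress=True)
s=robot.get_state(); p0=s['ee_pos'].copy()
t0=np.arcsin((p0[2]-PZ)/L); phi1=np.arctan2(*(PAD-BASE)[::-1]); t1=.698
print(np.degrees(phi1),p0-ballpos(phi1,t0))
N=6
for i in range(1,N+1):
    t=t0+(t1-t0)*i/N
    hit=robot.move_linear(ballpos(phi1,t),velocity=.05,frame=toolf(0,phi1-np.pi),threshold=30)
    s=robot.get_state();print(i,hit,s['time'],s['ee_pos'],s['force'],s['moment'],s['opening'])
    if hit: break
for n in("side","top"):
    im=robot.grab_frame(n); cv2.imwrite(f"pics/{n}12.png",im[:,:,::-1])
a=cv2.imread("pics/side12.png")[100:220,250:400];b=cv2.imread("pics/top12.png")[150:270,270:420]
cv2.imwrite("pics/c12.png",np.hstack([cv2.resize(x,(400,320),interpolation=cv2.INTER_CUBIC) for x in(a,b)]))
E
```

```text
91.25080081476543 [ 0.001 -0.003  0.   ]
1 False 33.2583 [ 0.514 -0.298  0.193] [ 0.471 -6.257  2.973] [-1.698 -0.139 -0.041] 0.020117838166011537
2 False 33.6083 [ 0.513 -0.295  0.202] [-0.617 -4.679  2.651] [-1.498 -0.048 -0.002] 0.020258276205203797
3 False 33.9583 [ 0.513 -0.291  0.21 ] [-1.087 -4.234  1.85 ] [-0.948  0.047 -0.022] 0.02001496244334328
4 False 34.3083 [ 0.513 -0.286  0.219] [-0.375 -0.352  1.034] [-0.199  0.152 -0.003] 0.020237864721432814
5 False 34.6583 [ 0.513 -0.28   0.228] [-1.23   2.777  0.47 ] [0.456 0.135 0.01 ] 0.020294072508678623
6 False 35.0083 [ 0.513 -0.274  0.236] [-1.049  3.695 -1.534] [0.786 0.088 0.002] 0.020362250076635308
```

View pics/c12.png

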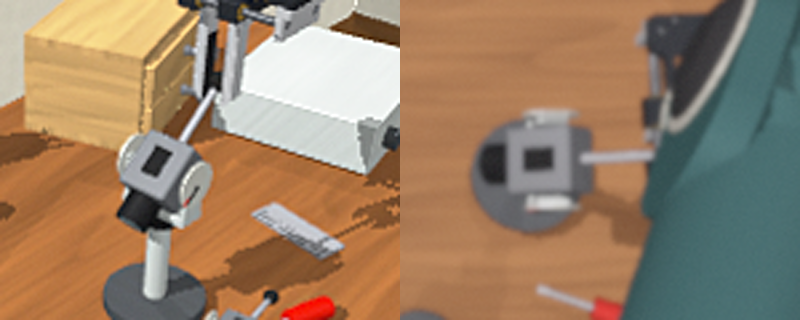

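```bash
python3 - <<'E'
from h import *
np.set_printoptions(precision=3,suppress=True)
robot.gripper_to(.06)
s=robot.get_state(); p=s['ee_pos']; print(s['time'],s['force'])
robot.move_linear(p+[0,0,.05],velocity=.12); robot.move_linear(p+[0,0,.13],velocity=.25)
q=robot.get_state()['qpos'].copy(); q[0]+=.6; robot.goto_joints(q)
print(robot.get_state()['time'])
for n in("side","top"):
    im=robot.grab_frame(n); cv2.imwrite(f"pics/{n}13.png",im[:,:,::-1])
a=cv2.imread("pics/side13.png");b=cv2.imread("pics/top13.png")
cv2.imwrite("pics/c13s.png",cv2.resize(a[110:220,270:370],None,fx=6,fy=5.45,interpolation=cv2.INTER_CUBIC)); cv2.imwrite("pics/c13t.png",cv2.resize(b[160:260,220:380],None,fx=5,fy=5,interpolation=cv2.INTER_CUBIC))
for n,im in(('side',a),('top',b)):
    V=cv2.cvtColor(im,cv2.COLOR_BGR2HSV)[...,2]; print(n,[x for x in blobs(V<70,10) if 280<x[1][0]<400 and 110<x[1][1]<260 and x[0]<300])
E
```

```text
35.8833 [ 0.214 -0.632 -0.125]
38.2083
side [(np.int32(44), array([331.89, 130.  ]), array([328, 127,   8,   7], dtype=int32)), (np.int32(40), array([396.72, 151.78]), array([394, 148,   7,   9], dtype=int32)), (np.int32(62), array([308.23, 159.97]), array([303, 155,  11,  11], dtype=int32)), (np.int32(188), array([303.55, 178.76]), array([294, 170,  22,  17], dtype=int32)), (np.int32(52), array([317.67, 206.06]), array([312, 203,  13,   8], dtype=int32)), (np.int32(15), array([351.33, 210.53]), array([349, 209,   5,   5], dtype=int32)), (np.int32(41), array([318.41, 221.32]), array([310, 215,  17,  10], dtype=int32)), (np.int32(25), array([338.72, 221.92]), array([335, 220,   8,   5], dtype=int32)), (np.int32(102), array([333.85, 234.64]), array([326, 228,  15,  16], dtype=int32)), (np.int32(36), array([341.42, 255.69]), array([338, 253,   9,   7], dtype=int32))]
top [(np.int32(124), array([304.44, 210.96]), array([300, 204,  10,  15], dtype=int32)), (np.int32(48), array([369.6 , 207.54]), array([366, 204,   8,   8], dtype=int32)), (np.int32(67), array([321.55, 209.04]), array([317, 206,  10,   7], dtype=int32))]
```

View pics/c13s.png

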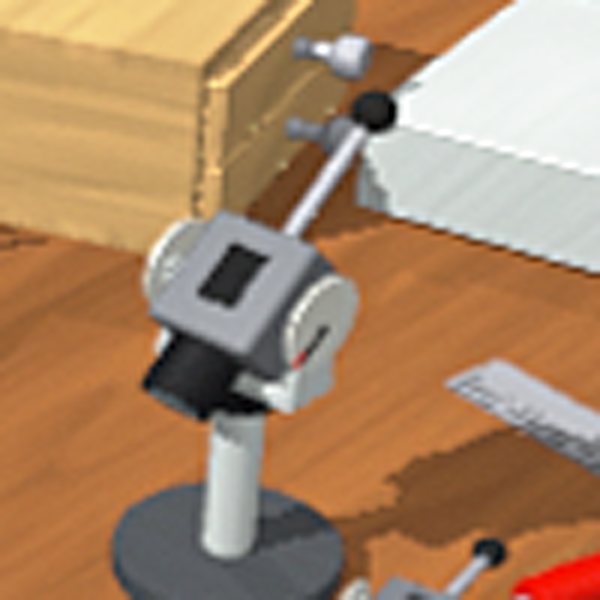

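View pics/c13t.png

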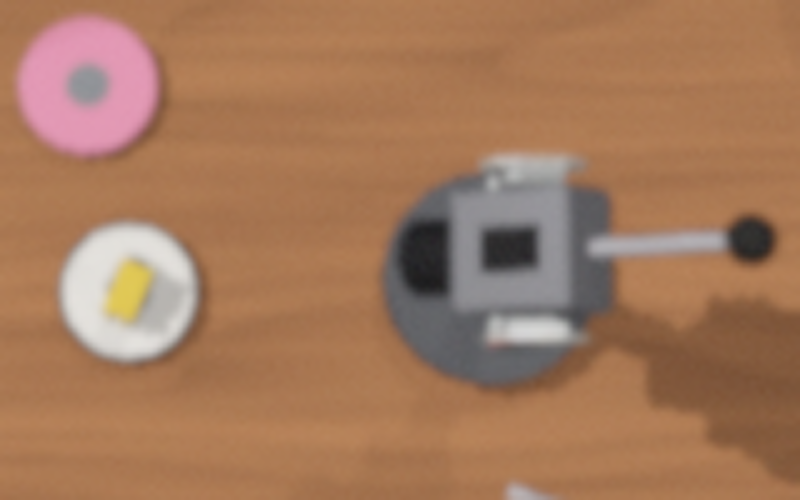

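```bash
python3 - <<'E'
from h import *
np.set_printoptions(precision=4,suppress=True)
b,e=tri((331.89,130.0),(369.6,207.54)); q,e2=tri((308.23,159.97),(321.55,209.04))
print('ball',b,e,'sq',q,e2)
hd=lambda a:np.degrees(np.arctan2(a[1],a[0]))
print('heading ball->sq',hd(q-b),'ball->base',hd(BASE-b[:2]),'r',np.linalg.norm(BASE-b[:2]),'ball->pad',hd(PAD-b[:2]),'sq->pad',hd(PAD-q[:2]))
print('tilt from z',np.arcsin((b[2]-PZ)/L),'tgt', ballpos(np.radians(91.25),.698))
d=q-b; # square centre in cam frame approx (x0, 0, 21mm above)
b0,_=tri((313.86,139.21),(365.45,182.59)); q0,_=tri((311.48,156.95),(326.67,209.87)); print('before',hd(q0-b0),np.linalg.norm(q0-b0),np.linalg.norm(q-b))
# pitch difference of ball->square
pit=lambda v:np.arctan2(-v[2],np.hypot(v[0],v[1])); print('pitch',pit(d),pit(q0-b0), 'delta',pit(d)-pit(q0-b0))
E
```

```text
ball [ 0.5118 -0.2775  0.2352] 0.00021718331718649313 sq [ 0.5136 -0.1842  0.1832] 0.00024291841023706194
heading ball->sq 88.926590097203 ball->base 90.57865933282146 r 0.08333298664043548 ball->pad 91.04068779006414 sq->pad 92.17934495632181
tilt from z 0.6939570181319762 tgt [ 0.5128 -0.2746  0.2355]
before 124.25587618843142 0.10768661280182053 0.10686262491324613
pitch 0.5081472851473837 -0.048957601052134266 delta 0.557104886199518
```

```bash
python3 - <<'E'
import cv2
a=cv2.imread("pics/side13.png")
cv2.imwrite("pics/dial.png",cv2.resize(a[150:185,312:337],None,fx=20,fy=16,interpolation=cv2.INTER_NEAREST))
E
```

```text
(no output)
```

View pics/dial.png

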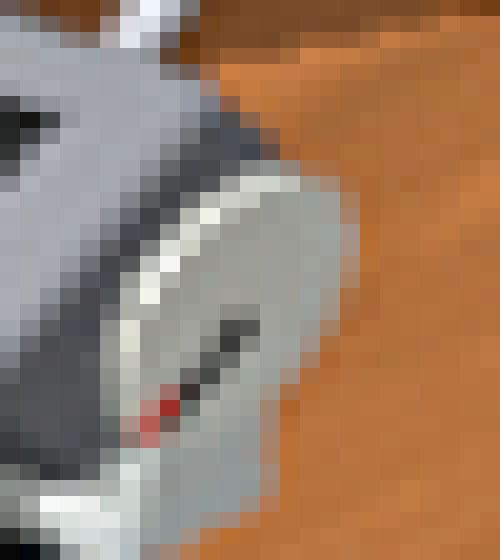

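```bash
python3 - <<'E'
from h import *
np.set_printoptions(precision=4,suppress=True)
hd=lambda a:np.degrees(np.arctan2(a[1],a[0]))
def wc(n,im,c,r,bg,fg):
    g=cv2.cvtColor(im,cv2.COLOR_BGR2GRAY).astype(float); x0,y0=int(c[0]-r),int(c[1]-r); s=g[y0:y0+2*r+2,x0:x0+2*r+2]
    w=np.clip((bg-s)/(bg-fg),0,1); yy,xx=np.mgrid[y0:y0+s.shape[0],x0:x0+s.shape[1]]; return np.array([(w*xx).sum(),(w*yy).sum()])/w.sum()
im=cv2.imread('pics/top13.png'); g=cv2.cvtColor(im,cv2.COLOR_BGR2GRAY)
ub=wc('top',im,(369.6,207.5),5,85,35); us=wc('top',im,(321.5,209),6,110,45); ul=wc('top',im,(304.4,211),9,60,30)
print(ub,us,ul)
B=onz('top',ub,.235);S=onz('top',us,.183)
print(B,S,hd(S-B))
# rod centreline by column: bright vs wood using saturation
sat=cv2.cvtColor(im,cv2.COLOR_BGR2HSV)[...,1].astype(float)
P=[]
for u in range(345,363):
    c=sat[200:218,u]; w=np.clip(c.max()*.8-c,0,None); v=(w*np.arange(200,218)).sum()/w.sum(); P.append((u,v))
P=np.array(P); 
# iterate z from distance to ball along y with slope tan(.698)
W=[]
for u in P:
    z=.2
    for _ in range(6):
        X=onz('top',u,z); z=.235-(X[1]-B[1])*np.tan(.694)
    W.append(X)
W=np.array(W); k=np.polyfit(W[:,1],W[:,0],1); print('rod',W[[0,-1]],'heading',90-np.degrees(np.arctan(k[0])),'resid',np.std(W[:,0]-np.polyval(k,W[:,1])))
print('x at base y',np.polyval(k,-.1945),'x at pad y',np.polyval(k,PAD[1]),'ball',np.polyval(k,B[1]))
# dial plane
phi=np.radians(90.6); f=np.array([np.cos(phi),np.sin(phi),0]); left=np.array([-f[1],f[0],0]); 
C0=np.array([BASE[0],BASE[1],PZ])
for off in(.042,.045):
    C=C0+left*off
    for nm,uv in dict(ptrA=(323.45,169.8),ptrB=(321,174.2),red1=(320.0,174.9),red2=(319.3,175.9)).items():
        o,v=ray('side',uv); t=((C-o)@left)/(v@left); X=o+v*t-C; print(off,nm,'fwd',X@f,'up',X[2],'ang',np.degrees(np.arctan2(-X[2],X@f)))
E
```

```text
[369.9038 207.5659] [321.4243 209.2655] [304.5654 211.2445]
[ 0.5117 -0.2783  0.235 ] [ 0.5132 -0.1838  0.183 ] 89.09305755769708
rod [[ 0.5128 -0.2332  0.1975]
 [ 0.5124 -0.2643  0.2234]] heading 89.52470355013 resid 5.806776486942951e-05
x at base y 0.5131207657375103 x at pad y 0.5146430226988647 ball 0.5124258951776852
0.042 ptrA fwd 0.0032691787813540697 up 0.0013048560549629162 ang -21.75885906436578
0.042 ptrB fwd 0.012517370961368063 up -0.007641149200752845 ang 31.40171182723093
0.042 red1 fwd 0.016777293201393432 up -0.007719415238719524 ang 24.707673731741206
0.042 red2 fwd 0.019523613516645357 up -0.009431437026427653 ang 25.784187276451608
0.045 ptrA fwd 0.007937180527306716 up 0.004795013542276433 ang -31.137034968289388
0.045 ptrB fwd 0.017126719057489952 up -0.004094254585853302 ang 13.444611359131324
0.045 red1 fwd 0.021359624126752366 up -0.004172024246939604 ang 11.052032348583678
0.045 red2 fwd 0.02408852679897107 up -0.0058731880934971 ang 13.70233094938742
```

```bash
python3 - <<'E'
from h import *
np.set_printoptions(precision=3,suppress=True)
hd=lambda a:np.degrees(np.arctan2(a[1],a[0]))
for z in(.13,.14,.15): print('lens',z,onz('top',(304.5,211.2),z))
im=cv2.imread('pics/side13.png').astype(int)
g=im.sum(2)/3
# pointer: dark on the dial
ys,xs=np.mgrid[168:175,317:328]; s=g[168:175,317:328]; print(s.astype(int))
w=np.clip(135-s,0,None); 
rows=[(y,(w[i]*np.arange(317,328)).sum()/w[i].sum()) for i,y in enumerate(range(168,175)) if w[i].sum()>20]; print(rows)
red=im[...,2]-im[...,1]; r=red[168:182,314:326]; print(r)
phi=np.radians(89.5); f=np.array([np.cos(phi),np.sin(phi),0]); left=np.array([-f[1],f[0],0])
for off in(.036,.040,.044):
  C=np.array([.5125,-.1955,PZ])+left*off
  for t in(.6,.7,.8):
    d=np.cos(t)*f-np.array([0,0,np.sin(t)])
    q=proj('side',[C,C+.012*d,C+.02*d]); print(off,t,q.ravel(),'dx/dy',(q[2]-q[0])[0]/(q[2]-q[0])[1])
E
```

```text
lens 0.13 [ 0.514 -0.152  0.13 ]
lens 0.14 [ 0.513 -0.151  0.14 ]
lens 0.15 [ 0.512 -0.15   0.15 ]
[[ 84 173 239 147 151 156 157 156 155 155 158]
 [106 172 171 150 153 155 138 134 158 156 156]
 [140 218 148 152 159 146  75  85 159 156 151]
 [147 215 148 155 161 127  58 130 160 157 146]
 [149 192 151 161 149  91 104 166 158 155 130]
 [139 184 156 155 105  72 147 160 156 143 115]
 [132 173 157 124  52 133 164 158 147 118 114]]
[(168, np.float64(317.0)), (169, np.float64(317.1609195402299)), (170, np.float64(323.4542682926829)), (171, np.float64(322.9625468164794)), (172, np.float64(322.69747899159665)), (173, np.float64(322.61127596439167)), (174, np.float64(322.3688118811881))]
[[ -5  -2   0  -3  -2  -1   0  -2   1   0   0  -1]
 [ -2  -2  -1   0   0   0  -2  -1   0   1  -1  -1]
 [ -2  -1  -2   0   0   2   0  -1  -2   0  -1  -2]
 [ -2  -1  -1  -2  -1  -1  -3  -1   0   0  -1  -2]
 [  0  -2  -2  -1   0   0  -1  -1  -2  -2  -1  -3]
 [ -1  -4  -1  -2  -2  -3  -4   2  -3  -1  -7  -5]
 [ -3  -4  -1  -3  -5   7  43   6  -2  -1  -4  11]
 [ -1   0  -2  -5  -1  47 110  -8  -1  -2  -1  28]
 [ -2 
[... 368 characters left out ...]
0.690739402524751
0.036 0.7 [321.91  168.56  319.476 172.494 317.851 175.12 ] dx/dy -0.6187954689360826
0.036 0.8 [321.91  168.56  319.644 172.656 318.133 175.386] dx/dy -0.553370021924402
0.04 0.6 [323.169 169.141 320.588 172.882 318.862 175.384] dx/dy -0.6899267438513174
0.04 0.7 [323.169 169.141 320.731 173.084 319.102 175.717] dx/dy -0.618434049354513
0.04 0.8 [323.169 169.141 320.897 173.246 319.383 175.982] dx/dy -0.5533999197756716
0.044 0.6 [324.434 169.724 321.849 173.475 320.12  175.983] dx/dy -0.6891104566843431
0.044 0.7 [324.434 169.724 321.991 173.677 320.36  176.316] dx/dy -0.6180708083136628
0.044 0.8 [324.434 169.724 322.157 173.839 320.639 176.581] dx/dy -0.5534297865290114
```

```bash
python3 - <<'E'
from h import *
im=cv2.imread('pics/side13.png')[...,::-1]
for y in range(172,180): print(y,' '.join('%3d/%3d/%3d'%tuple(im[y,x]) for x in range(316,325)))
im=cv2.imread('pics/side11.png')[...,::-1]
r=im[...,0].astype(int)-im[...,1]
for y in range(160,182): print(y,' '.join('%3d/%3d/%3d'%tuple(im[y,x]) for x in range(314,326)))
E
```

```text
172  87/ 89/ 91 150/151/147 196/196/186 154/154/147 163/164/157 151/152/146  91/ 93/ 89 105/107/102 168/169/162
173  84/ 85/ 89 140/142/137 186/188/179 157/160/153 155/159/152 108/106/102  71/ 74/ 71 149/150/143 159/166/157
174  84/ 85/ 89 131/134/131 173/178/169 165/158/149 155/112/107  57/ 51/ 48 134/136/131 166/167/160 158/162/154
175  79/ 81/ 84 123/128/125 179/180/170 180/133/125 156/ 46/ 42 102/110/106 169/170/164 161/163/158 157/158/149
176  75/ 77/ 81  97/104/102 171/146/138 181/ 92/ 85 113/ 89/ 84 143/151/144 161/164/156 156/159/156 150/153/151
177  73/ 76/ 79  85/ 90/ 91 139/118/114 184/121/117 158/147/139 158/162/155 156/158/153 145/153/151 147/150/147
178  80/ 83/ 85 120/126/123 170/181/178 181/192/187 146/152/149 148/155/152 149/154/152 143/151/150 149/148/144
179  95/ 97/ 99 162/168/165 215/223/219 178/185/182 142/146/144 147/152/151 147/152/151 146/153/152 148/155/153
160 159/164/169 153/158/160 150/154/158 152/154/158 155/157/160 149/151/156 140/143/149 116/118/123  83/ 85/ 89  88/ 90/ 90 130/134/130 149/149/146
161 152/155/160 152/154/158 153/156/160 154/156/163 148/
[... 2351 characters left out ...]
 161/170/165 177/166/162 205/153/146 156/145/139 159/166/159 159/162/157 152/158/158 150/151/149 173/135/110
178 150/154/152 166/172/168 163/167/164 169/176/172 198/210/205 199/212/208 145/154/151 152/159/155 154/160/156 151/159/158 153/152/148 177/135/107
179 168/172/170 161/167/164 155/161/158 152/158/155 170/176/174 187/195/193 145/150/148 151/156/154 152/159/156 150/158/159 148/152/152 168/139/122
180 156/161/159 158/162/160 153/157/156 167/173/170 218/226/222 189/194/191 146/152/149 152/157/156 153/159/159 149/160/161 150/154/156 171/137/114
181 135/139/137 146/150/146 149/154/152 175/183/179 217/226/221 182/189/184 145/151/148 150/159/157 151/159/160 152/153/151 163/142/130 183/128/ 88
```

```bash
python3 - <<'E'
from h import *
np.set_printoptions(precision=3,suppress=True)
p=np.array([.5122,-.2755,.2354]); h0=np.radians(89.6)-np.pi; h1=np.radians(91.7)-np.pi
R=toolf(0,h0)
robot.move_ptp(p+[0,0,.12],R)
robot.move_linear(p+[0,0,.04],velocity=.2)
hit=robot.move_linear(p,velocity=.08,threshold=8); print(hit)
if not hit:
    robot.gripper_to(0); s=robot.get_state(); print(s['time'],s['opening'],s['force'])
    robot.move_linear(p+[.0032,0,0],velocity=.01,frame=toolf(0,h1),threshold=25)
    s=robot.get_state(); print(s['time'],s['force'],s['moment'])
    robot.gripper_to(.06)
    robot.move_linear(p+[.0032,0,.05],velocity=.12); robot.move_linear(p+[0,0,.13],velocity=.25)
q=robot.get_state()['qpos'].copy(); q[0]+=.6; robot.goto_joints(q)
print(robot.get_state()['time'])
for n in("side","top"):
    im=robot.grab_frame(n); cv2.imwrite(f"pics/{n}14.png",im[:,:,::-1])
a=cv2.imread("pics/side14.png");b=cv2.imread("pics/top14.png")
cv2.imwrite("pics/c14.png",np.hstack([cv2.resize(a[110:260,100:360],(400,300)),cv2.resize(b[150:300,80:400],(400,300))]))
for n,im in(('side',a),('top',b)):
    V=cv2.cvtColor(im,cv2.COLOR_BGR2HSV)[...,2]; print(n,[x[:2] for x in blobs(V<70,30) if 280<x[1][0]<400 and 110<x[1][1]<215 and x[0]<90])
E
cat > rod.py <<'E'
from h import *
import sys
np.set_printoptions(precision=4,suppress=True)
im=cv2.imread(sys.argv[1]); sat=cv2.cvtColor(im,cv2.COLOR_BGR2HSV)[...,1].astype(float)
W=[]
for u in range(345,363):
    c=sat[200:218,u]; w=np.clip(c.max()*.8-c,0,None); v=(w*np.arange(200,218)).sum()/w.sum(); z=.2
    for _ in range(6):
        X=onz('top',(u,v),z); z=.235-(X[1]+.278)*np.tan(.694)
    W.append(X)
W=np.array(W); k=np.polyfit(W[:,1],W[:,0],1); print('rod heading',90-np.degrees(np.arctan(k[0])),'x at axis',np.polyval(k,-.1955),'x at pad',np.polyval(k,PAD[1]))
E
python3 rod.py pics/top13.png; python3 rod.py pics/top14.png
```

```text
False
41.5083 0.020357567710967136 [ 1.168  0.083 -0.511]
41.975 [-1.755  0.086  3.235] [-0.128  0.338  0.05 ]
45.0833
side [(np.int32(39), array([331.08, 129.72])), (np.int32(40), array([396.72, 151.78])), (np.int32(61), array([308.33, 160.02])), (np.int32(51), array([317.67, 206.02]))]
top [(np.int32(45), array([369.8, 206.2])), (np.int32(68), array([321.53, 209.4 ]))]
rod heading 89.52469897790638 x at axis 0.513095688093959 x at pad 0.5146262554577559
rod heading 90.9165655222823 x at axis 0.5134168345463724 x at pad 0.51046512035508
```

View pics/c14.png

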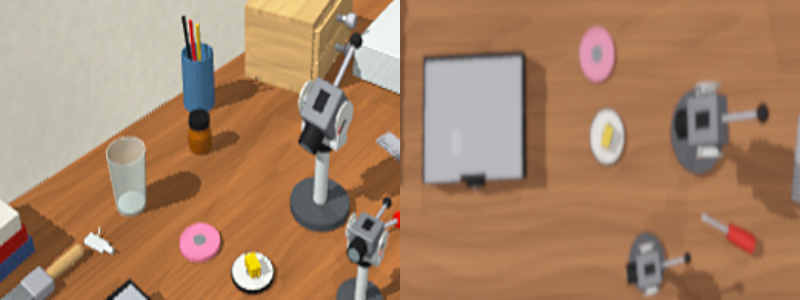

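```bash
python3 - <<'E'
from h import *
np.set_printoptions(precision=4,suppress=True)
hd=lambda a:np.degrees(np.arctan2(a[1],a[0]))
b,e=tri((331.08,129.72),(369.8,206.2)); q,e2=tri((308.33,160.02),(321.53,209.4))
print(b,e,q,e2,hd(q-b),'tilt',np.arcsin((b[2]-PZ)/L))
for B in((.512,-.197),(.511,-.1942),(.5132,-.195)): print(hd(np.array(B)-b[:2]),hd(PAD-np.array(B)))
print('ball->pad',hd(PAD-b[:2]))
im=cv2.imread('pics/side14.png')[...,::-1]
for y in range(168,179): print(y,' '.join('%3d/%3d/%3d'%tuple(im[y,x]) for x in range(316,326)))
for n in('side','top'):
    hsv=cv2.cvtColor(cv2.imread(f'pics/{n}14.png'),cv2.COLOR_BGR2HSV);H,S,V=cv2.split(hsv)
    print(n,[(x[0],onz(n,x[1],.017)) for x in blobs((H>22)&(H<35)&(S>140)&(V>90))])
E
```

```text
[ 0.5147 -0.2781  0.2348] 0.0003316035066816254 [ 0.5129 -0.184   0.1834] 9.791446219991751e-05 91.11582257778772 tilt 0.6889340177865143
91.93786852819976 91.53983828862363
92.5549349434474 91.25080081476543
91.06471815661138 91.92988848200348
ball->pad 91.6607365857833
168  73/ 76/ 78  65/ 67/ 70 147/150/147 236/240/230 171/172/164 151/151/144 157/157/150 155/156/149 158/159/150 158/159/151
169  71/ 74/ 76  75/ 76/ 80 156/158/153 230/232/221 145/146/139 156/156/148 158/159/152 151/152/146 136/135/129 150/150/143
170  76/ 78/ 80  85/ 87/ 89 162/163/158 216/217/206 150/151/144 160/159/152 158/159/151 113/114/108  68/ 68/ 68 142/142/138
171  76/ 76/ 80 101/103/104 165/166/161 168/170/162 153/156/149 159/163/156 131/134/129  63/ 63/ 63 120/120/116 161/162/157
172  73/ 74/ 78 128/130/127 198/199/191 150/154/146 162/159/152 162/143/137  82/ 88/ 86  91/ 93/ 88 167/169/163 159/162/157
173  73/ 76/ 80 120/123/119 184/188/180 155/161/153 176/152/144 185/ 95/ 87  54/ 63/ 61 133/133/130 163/165/159 156/160/153
174  75/ 77/ 81 108/110/109 164/167/161 162/159/152 179/133/127 156/ 50/ 48 102/112/108 167/168/160 158/162/157 158/152/142
175  75/ 77/ 79  90/ 93/ 95 137/143/140 171/153/146 162/ 84/ 78  63/ 67/ 66 144/151/145 162/164/156 156/160/157 157/140/129
176  76/ 80/ 82  85/ 89/ 92 145/138/134 185/142/134 142/ 60/ 55 113/122/117 165/166/158 156/159/154 148/152/148 161/131/114
177  73/ 75/ 79  76/ 80/ 82 153/137/135 220/176/171 158/132/126 157/163/157 156/159/153 148/154/152 146/150/149 164/131/113
178  76/ 78/ 82  86/ 90/ 90 142/151/148 207/218/217 152/161/156 150/155/151 147/152/150 145/153/152 143/151/151 162/137/123
side [(np.int32(33), array([ 1.0397, -0.3748,  0.017 ])), (np.int32(93), array([ 0.5081, -0.0111,  0.017 ]))]
top [(np.int32(44), array([ 0.5074, -0.011 ,  0.017 ]))]
```

```bash
python3 - <<'E'
from rig import robot
robot.sign_off(); print(robot.get_state()['time'])
E
```

```text
the job is handed in; nothing more can be done
the job is handed in; nothing more can be done
```

The job is done and handed in at about 45 s of the 67 s allowed. I have no verdict, only my own checks.

- **Cartridge:** I took the yellow cartridge out from under the lid with a slanted tool, set it down on contact and let go. It stands upright within about 1 mm of the middle of the pad, in both views.
- **Lid:** I pressed it down along its arc until the fingers met a hard stop, at the height where a shut lid should be. The wrist read about 19 N there, and the lid looks shut in the pictures. The grey cartridge was still in its place, seen through the lid. I did not measure the other small things, but nothing touched them.
- **Camera swivel:** After the first turn it measured about 2 degrees off the pad, so I gripped the ball again and corrected it. My last estimates were 90.9 to 92.6 degrees (91.0 to 91.9 if one less certain fix of the base is left out), against a target of about 91.5.
- **Camera tilt:** The ball's height gives 0.689 rad against the target of 0.698. This is the less certain result. In the side view the black pointer overlaps the red mark but sits about half a pixel to one side. I put that down to the pointer standing about 1 mm in front of the dial. The slope of the pointer itself gave 0.69 in one picture and about 0.76 in the last one, where it is only about six pixels long.

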